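# Blank off a vacuum outlet with its bayonet plug

### The arm

A 7-joint arm with a two-finger parallel gripper is mounted at the origin on a cart in front of the work surface, level with it; the furniture and walls round the work are solid. World frame = base frame: x ahead of the robot, y to its left, z up, the work surface at z = 0. Lengths are in m, angles in rad, forces in N, time in s.
With the tool pointing down it reaches from about 0.425 to 0.925 m from the base axis. Payload 6.8 kg.
Tool frame: the origin (TCP) lies on the centre line of the jaws, within the pads' length; the fingertips stand 25 mm ahead of it and the grasp point (between the pads) lies 6 mm ahead of it; z points along the fingers, y is the line along which they close (so a half turn about z gives the same grasp; the last joint's range is limited). The gripper opens to 85 mm and grips with 20 to 120 N. Pads are 22 mm wide; open, the fingers measure 114 mm over their backs; the gripper's body (76 mm by 85 mm) begins 54 mm behind the grasp point. The pads swing forward as they close: fully open they stand 13 mm farther back than shut.
Start: joints at [1.013, 0.477, 0.022, 1.555, -0.011, 1.109, -0.083], TCP at [0.293, -0.608, 0.256] pointing down, gripper open.
Joint ranges: [-2.96, 2.96], [-0.34, 2.1], [-1.41, 1.46], [0.24, 2.44], [-1.37, 4.51], [0.17, 1.92], [-2.96, 2.96]. Speed limits (rad/s): [2.39, 2.39, 3.14, 3.14, 3.14, 3.14, 3.14].

### API

Orientations are given as a rotation vector (axis times angle).
In Python, from bench import status, imaging, workorder gives the robot as it stands.
- The arm moves only by the tool send_rows, never from a script. Its argument "steps" is a list of rows, each an object of numbers: "dx", "dy", "dz": the shift along the tool's x, y, z in cm; "yaw": the turn about the tool's z in degrees; "gripper": the opening, from 0 (shut) to 1 (fully open). A call has 1 to 5 rows; each row is the pose to reach, as a shift and turn from the pose commanded when the call began, along the tool's axes at that moment; what a row does not reach only later rows make up. A row lasts 1/8 s, in which the tool goes at most 62.5 mm and 10.7 degrees, less where a joint would pass 70% of its speed; a pose out of reach is approached as far as the arm can. A call with a gripper value outside its range is refused whole. The fingers move at their own pace and stop on an object; "force" is the grip in N (left out, the last holds). Time passes only in rows, so rows that repeat a pose let the fingers close. It gives the time, the measured TCP pose, the force, the opening and the grip force at its end, in the units of the state.
- status.get_obs(): the state, without advancing time (a new reading comes with each control period).
- imaging.grab_frame(name): name is "scene" or "side" or "wrist"; returns a dict with "color" (420x560x3 uint8, red, green, blue), "depth" (420x560 float32, m along the optical axis (not along the pixel's ray), 0 where there is no reading), "K" (3x3 intrinsics, pixels), "R" (3x3) and "t" (3): a world point X has camera coordinates R X + t. Camera axes: x right, y down, z forward; pixel columns grow to the right and rows downward; lengths in m; the calibration is good to about 2 mm. A picture is of the moment at which its call begins.
- workorder.hand_in(): hands the job in; it is judged then, once.
The state is a dict: "clock": time; "joints": joint angles; "qvel": joint speeds; "tau": joint torques, N m; "tcp_pos": TCP position; "orientation": TCP orientation; "contact_force": force on the tool from outside, world axes, zero at the start; "moment": the same for the moment, N m; "grip_width": finger opening in m; "gripper_force": force on a finger pad.
Only numpy, scipy, OpenCV 4.12 (cv2) and the standard library are available. Lean on these libraries where they do the work, as an engineer would, in place of code of your own. Each camera call takes 0.05 s, during which the arm holds its last target. There are 200 camera calls.

### The job

Lever the hinged lid of the grey vacuum outlet box right open with the screwdriver (work the blade under the lip at the front; do not touch the lid with the fingers), then lay the screwdriver back down on the bench. Take the bayonet plug by its wing, push it down into the socket in the box so that its two lugs pass through the gaps, twist it clockwise a quarter turn against the spring as far as it goes, and finish while still gripping it there, seated and turned home, because the spring turns it back if you let go. Leave the wooden block, the glue jar and the roll of tape where they are.

Things in the scene. Friction and masses are not known exactly. Their poses are not given: they have to be found in the camera images.
- vacuum_box: Grey steel box fixed on the bench, 100 (x) x 110 (y) x 44 mm high, walls 4 mm, a mounting ear on each y side. Origin on the bench under the middle of the box, which is also the socket's axis; z up; -x is its front, roughly towards the robot, with the lid's lip; the lid's hinge runs along the +x edge. In it stands the round aluminium socket, 60 mm across, top 40 mm high.
- socket_mouth (a point): Centre of the 29 mm hole in the socket's 5 mm thick flange, on its upper face, 40 mm above the bench; axes as the box's. Two gaps for lugs, to +x and -x, at least 12 mm wide, reach 21.5 mm from the axis. Under the flange lugs turn about 88 degrees clockwise (seen from above) to a stop. A spring disc 4 mm down yields: 3 N at first, 7 N with the plug fully in.
- pry_gap (a point): Middle of the gap for the blade at the box's front, 57 mm in front (-x) of the box's origin, 37 mm high; axes as the box's. The gap is 14 mm high, from a ledge (top 30 mm high, 50 mm wide, front edge at x = -64 mm) to the underside of the shut lid's lip (44 mm high), and ends at the front wall, x = -50 mm.
- lid_hinge (a point): Point on the lid's hinge line, 52 mm behind (+x of) the box's origin and 44 mm high; the hinge runs along the box's y.
- lid_lip (a point): Middle of the front edge of the lid's lip, on its underside, 120 mm from the hinge line; moves with the lid. The lip is a tab 40 mm wide (y), 5 mm thick, sticking out 18 mm in front of the box's front wall.
- lid (a joint): Angle of the lid in rad: 0 shut, 2.2 wide open at its stop, leaning back. The lid is 104 mm deep plus the lip, 110 mm wide, 5 mm thick, 0.12 kg, without a latch; it falls shut if left below upright (about 1.55) and falls open beyond.
- return_ring (a joint): Turn in rad of the spring ring under the flange that the lugs push round: 0 at rest, 1.33 at the stop. The lugs meet it once the plug has turned about 0.2 rad clockwise; it resists with 0.10 N m rising to 0.23 N m and drives the plug most of the way back if that is let go.
- plug: Bayonet plug, 56 mm high, upright on its foot, 0.09 kg; origin at the foot's centre, z up. Stem 25 mm across, 14 mm long; at its foot two steel lugs along +x and -x, 8 mm wide, 6 mm high, 38 mm over both; black disc 48 mm across at z = 14 to 20 mm, lands on the flange when fully in; on top the wing, a flat grip along x, 40 mm long, 12 mm thick (y), z = 20 to 56 mm. Same after half a turn.
- screwdriver: Screwdriver with a red grip, lying on the bench, 208 mm long, 0.08 kg. Origin under the middle of its length at bench level, z up. The blade points to -y: a rod of 6 mm diameter from y = +6 to the tip at y = -104 mm, its axis 14 mm above the bench. The grip is 28 mm wide, 29 mm high, from y = +4 to +104 mm.
- neck_block: Brown wooden block 66 x 42 x 36 mm, to be left alone; origin at the centre of its underside.
- glue_jar: Jar with a red cap, 64 mm across, 97 mm high, to be left alone; origin at the centre of its underside.
- tape_roll: Roll of pale masking tape lying flat, 104 mm across, 25 mm high, to be left alone; origin at the centre of its underside.
Things that resemble listed ones, but are neither listed nor needed, are in the scene too. Of the things that look like the plug, take the one that is farthest to the robot's left at the start.

How it is judged:
On the way, in this order (a step that is already met when the one before it is completed fails the run):
1. the lid is levered up by the screwdriver: more than 0.6 rad open with the screwdriver pressing on it (value of joint lid above 0.6 rad and (contact force between screwdriver and lid_c0 above 0.05 N or contact force between screwdriver and lid_c1 above 0.05 N)), for 0.05 s.
2. the lid stands open beyond 1.7 rad and the screwdriver lies on the bench, let go (value of joint lid above 1.7 rad and height (world z) of screwdriver below 0.012 m and contact force between the fingers and screwdriver below 0.3 N and contact force between screwdriver and vacuum_box below 0.3 N and linear speed of screwdriver below 0.03 m/s), for 0.2 s.
3. the plug is pushed in through the gaps, its foot more than 8.5 mm below the flange's upper face (z of plug in the frame of socket_mouth below -0.0085 m and horizontal distance between plug and socket_mouth below 0.004 m and angle between the x axis of plug and the x axis of vacuum_box, either way round below 0.5 rad), for 0.05 s.
At the end, for the whole second after the job is handed in: Lid open past 1.7 rad; screwdriver let go, at rest on the bench, clear of the box; plug upright (0.12 rad), within 4 mm of the socket axis, foot over 8.5 mm below the flange top, turned over 1.2 rad from the gaps with the ring past 0.95 rad; fingers hold it with over 3 N (all of step 2 and z of plug in the frame of socket_mouth below -0.0085 m and horizontal distance between plug and socket_mouth below 0.004 m and angle between plug's own z axis and vertical below 0.12 rad and angle between the x axis of plug and the x axis of vacuum_box, either way round above 1.2 rad and value of joint return_ring above 0.95 rad and contact force between the fingers and plug above 3 N and linear speed of plug below 0.02 m/s); the arm keeps its last pose, push and grip.
It fails at once if the fingers push on the lid (contact force between the fingers and lid_c0 above 2 N or contact force between the fingers and lid_c1 above 2 N).
It fails at once if the block, the jar or the tape is moved more than 15 mm (distance of any of neck_block, glue_jar, tape_roll from where it was at the start of the episode above 0.015 m).
It also fails if it takes over 64 s, if anything falls off the work surface, if the arm or the gripper's body presses on something with over 40 N, if the wrist force passes 120 N, or if a joint passes its speed limit or range.

## Working session

There is one attempt and no reset: what is moved stays moved. The work goes in short steps, Python scripts to look and compute and a tool call to move; the robot and the scene stay as the last step left them, time stands still between calls to the robot, and variables do not carry over. Pictures are saved under pics/ and viewed, at most 10 in all, crops included, and the job is handed in when it is done.

Besides the shell and the picture viewer there is one more tool, called after ">>>" as name(argument=value, ...), one argument or row to a line, values as JSON. send_rows: Moves the arm, as the interface text tells. Its arguments: {"type":"object","properties":{"steps":{"type":"array"},"force":{"type":"number"}},"required":["steps"]}

```bash
ls; mkdir -p pics; python3 - <<'E'
from bench import status, imaging
import cv2,numpy as np
o=status.get_obs(); print(o)
for n in("scene","side"):
    f=imaging.grab_frame(n); cv2.imwrite(f"pics/{n}0.png",f["color"][:,:,::-1]); np.savez(f"{n}0.npz",**f)
    print(n,f["K"].round(1).tolist(),f["R"].round(3).tolist(),f["t"].round(3).tolist(),(f["depth"]>0).mean())
E
```

```text
pics
{'clock': 0.0, 'joints': array([ 1.01288732,  0.47778926,  0.02233312,  1.55646372, -0.01151892,
        1.10928303, -0.08310341]), 'qvel': array([-0.00030714,  0.00018374,  0.00017525, -0.00057714,  0.00136963,
        0.00037155, -0.00025787]), 'tau': array([-1.47097489e-03, -5.96463418e+01,  1.60739534e+00, -2.81204081e+01,
        1.25387518e-02,  9.51814174e-03, -1.91190372e-05]), 'tcp_pos': array([ 0.2932447 , -0.60736484,  0.25532762]), 'orientation': array([-3.06077058e+00, -7.00252364e-01,  8.10151084e-04]), 'contact_force': array([-0.06357435,  0.29629389,  1.21868907]), 'moment': array([-0.00640585, -0.03266355, -0.0005426 ]), 'gripper_force': 0.0, 'grip_width': 0.0854094479237911}
scene [[393.6, 0.0, 279.9], [0.0, 393.6, 209.3], [0.0, 0.0, 1.0]] [[-0.602, -0.798, -0.005], [-0.408, 0.313, -0.858], [0.686, -0.515, -0.514]] [0.163, 0.385, 0.335] 0.9961139455782313
side [[496.4, 0.0, 275.8], [0.0, 496.4, 209.9], [0.0, 0.0, 1.0]] [[0.895, -0.446, -0.003], [-0.307, -0.613, -0.728], [0.322, 0.653, -0.685]] [-0.657, 0.054, 1.443] 0.9957780612244898
```

View pics/scene0.png

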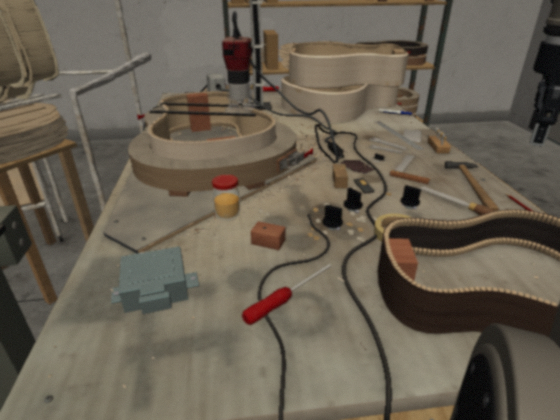

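View pics/side0.png

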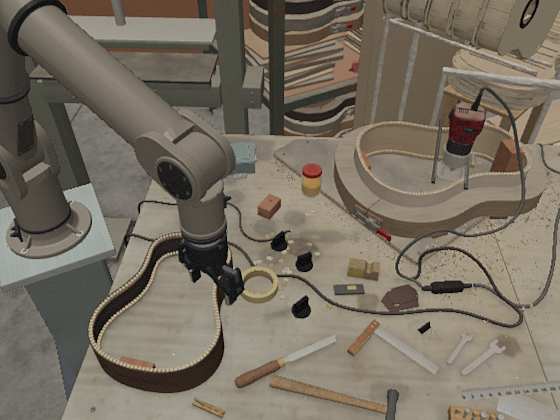

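```bash
cat > h.py <<'E'
import numpy as np,cv2
from bench import status,imaging
def cloud(f):
    K,R,t,d=f["K"],f["R"],f["t"],f["depth"]
    v,u=np.mgrid[:d.shape[0],:d.shape[1]]
    P=np.stack([(u-K[0,2])/K[0,0]*d,(v-K[1,2])/K[1,1]*d,d],-1)
    return (P-t)@R
def proj(f,X):
    c=f["R"]@np.asarray(X,float)+f["t"]; p=f["K"]@c; return p[:2]/p[2]
def onplane(f,uv,z):
    "cast pixels onto plane z"
    uv=np.atleast_2d(np.asarray(uv,float)); K,R,t=f["K"],f["R"],f["t"]
    d=np.c_[(uv[:,0]-K[0,2])/K[0,0],(uv[:,1]-K[1,2])/K[1,1],np.ones(len(uv))]@R
    c=-R.T@t; return c+d*((z-c[2])/d[:,2])[:,None]
def hsv(f): return cv2.cvtColor(np.ascontiguousarray(f["color"]),cv2.COLOR_RGB2HSV)
E
python3 - <<'E'
from h import *
F={n:dict(np.load(n+"0.npz")) for n in("scene","side")}
for n,f in F.items():
    print(n,"cam",(-f["R"].T@f["t"]).round(3)); P=cloud(f); H=hsv(f)
    red=((H[...,0]<8)|(H[...,0]>172))&(H[...,1]>170)&(H[...,2]>80)
    dark=(f["color"].max(-1)<45)
    for nm,m in(("red",red),("dark",dark)):
        k,l,s,c=cv2.connectedComponentsWithStats(m.astype(np.uint8))
        for i in range(1,k):
            if s[i,4]<(40): continue
            q=P[l==i]; 
            if q[:,2].mean()>.15 or q[:,2].mean()<-.02: continue
            print(nm,s[i].tolist(),np.median(q,0).round(3),"min",q.min(0).round(3),"max",q.max(0).round(3))
f=F["scene"];P=cloud(f)
# box top
b=np.zeros(P.shape[:2],bool); b[235:320,105:205]=1
q=P[b]; print(np.histogram(q[:,2],bins=np.arange(-.01,.07,.004)))
lid=b&(abs(P[...,2]-.049)<.004)
cs,_=cv2.findContours(lid.astype(np.uint8),0,2); c=max(cs,key=cv2.contourArea)
w=onplane(f,c[:,0],.049)[:,:2]; print(len(w)); r=cv2.minAreaRect((w*1000).astype(np.float32)); print("lid rect",r,cv2.boxPoints(r).round(1).tolist())
print(w[::max(1,len(w)//40)].round(3).tolist())
E
python3 - <<'E'
import cv2
a=cv2.imread('pics/scene0.png')
cv2.imwrite('pics/c1.png',cv2.resize(a[180:330,100:440],None,fx=2.3,fy=2.3,interpolation=cv2.INTER_CUBIC))
E
```

```text
scene cam [0.025 0.183 0.503]
red [212, 176, 26, 13, 263] [ 0.744 -0.198  0.096] min [ 0.025 -0.23   0.09 ] max [0.776 0.183 0.503]
red [243, 288, 48, 36, 694] [ 0.429 -0.088  0.025] min [ 0.025 -0.144  0.011] max [0.444 0.183 0.503]
dark [433, 0, 18, 80, 278] [ 1.895 -2.783  0.086] min [ 0.025 -2.826 -0.236] max [1.922 0.183 0.503]
dark [392, 42, 27, 5, 84] [ 2.251 -2.832 -0.01 ] min [ 2.113 -2.866 -0.032] max [ 2.351 -2.767  0.007]
dark [406, 47, 21, 8, 106] [ 1.987 -2.636 -0.017] min [ 1.96  -2.752 -0.042] max [ 2.057 -2.538  0.005]
dark [256, 87, 4, 15, 49] [ 1.423 -0.752  0.07 ] min [ 1.414 -0.762  0.037] max [ 1.433 -0.742  0.097]
dark [328, 142, 15, 18, 123] [ 0.845 -0.664  0.021] min [ 0.025 -0.698  0.003] max [0.928 0.183 0.503]
dark [401, 186, 19, 21, 285] [ 0.506 -0.579  0.033] min [ 0.025 -0.597  0.015] max [0.527 0.183 0.503]
dark [344, 188, 18, 22, 262] [ 0.58  -0.455  0.032] min [ 0.563 -0.479  0.016] max [ 0.605 -0.437  0.058]
dark [0, 207, 31, 56, 874] [0.737 0.211 0.125] min [ 0.025  0.183 -0.361] max [1.719 0.23  0.503]
dark [323, 206, 19, 22, 345] [ 0.553 -0.361  
[... 2960 characters left out ...]
[0.595, 0.099], [0.58, 0.104], [0.575, 0.097], [0.576, 0.095], [0.573, 0.091], [0.575, 0.089], [0.57, 0.082], [0.571, 0.08], [0.567, 0.075], [0.568, 0.073], [0.565, 0.072], [0.553, 0.077], [0.55, 0.073], [0.551, 0.07], [0.545, 0.063], [0.547, 0.06], [0.544, 0.056], [0.545, 0.054], [0.54, 0.047], [0.541, 0.045], [0.539, 0.042], [0.54, 0.04], [0.548, 0.037], [0.551, 0.038], [0.554, 0.033], [0.55, 0.029], [0.552, 0.026], [0.547, 0.02], [0.548, 0.017], [0.545, 0.013], [0.546, 0.011], [0.542, 0.005], [0.543, 0.003], [0.551, -0.001], [0.554, -0.001], [0.567, -0.007], [0.57, -0.006], [0.586, -0.014], [0.59, -0.013], [0.606, -0.021], [0.61, -0.021], [0.625, -0.028], [0.629, -0.027], [0.638, -0.032]]
```

View pics/c1.png

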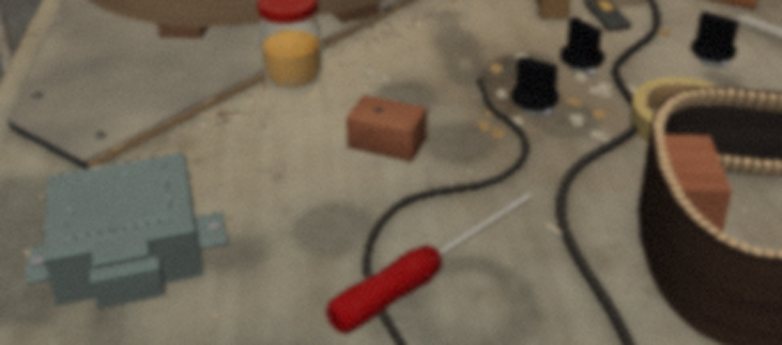

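```bash
python3 - <<'E'
from h import *
F={n:dict(np.load(n+"0.npz")) for n in("scene","side")}
f=F["scene"];P=cloud(f);H=hsv(f)
# screwdriver
red=((H[...,0]<8)|(H[...,0]>172))&(H[...,1]>170)&(H[...,2]>60); red[:280]=0; red[:,:235]=0; red[:,300:]=0
q=P[red&(f["depth"]>0)&(P[...,2]<.04)&(P[...,2]>0)]
r=cv2.minAreaRect((onplane(f,np.argwhere(red)[:,::-1],.016)[:,:2]*1000).astype(np.float32)); print("grip",r,q.mean(0),q.max(0))
# rod pixels: brighter than bench around line 290..335, 260..292
V=f["color"].astype(float).mean(-1); S=H[...,1]
rod=[]
for u in range(294,336):
    v0=int(290-(u-292)*(25/38)); col=V[v0-7:v0+8,u]-np.median(V[v0-7:v0+8,u]); i=col.argmax(); rod.append((u,v0-7+i,round(col[i])))
print(rod)
a=np.array([x[:2] for x in rod if x[2]>12]); 
w=onplane(f,a,.014); print("rod",w[0],w[-1]); l=cv2.fitLine((w[:,:2]).astype(np.float32),cv2.DIST_HUBER,0,.01,.01).ravel(); print(l,np.degrees(np.arctan2(l[1],l[0])))
# plugs
for n,(x,y,ww,hh) in(("scene",(318,200,30,34)),("side",(265,226,32,30))):
    f=F[n];P=cloud(f);m=(f["color"].max(-1)<60)&(f["depth"]>0);b=np.zeros_like(m);b[y:y+hh,x:x+ww]=1
    q=P[m&b];q=q[(np.hypot(q[:,0]-.555,q[:,1]+.37)<.05)&(q[:,2]>0.002)]
    print(n,len(q));
    for lo,hi in((.014,.023),(.024,.05),(.05,.062)):
        k=q[(q[:,2]>lo)&(q[:,2]<hi)]; 
        if len(k)>5: print(lo,len(k),k[:,:2].mean(0).round(4),k.min(0).round(3),k.max(0).round(3),[np.round(z,1) if not isinstance(z,tuple) else np.round(z,1).tolist() for z in cv2.minAreaRect((k[:,:2]*1000).astype(np.float32))])
# block
f=F["scene"];P=cloud(f);b=np.zeros(P.shape[:2],bool);b[215:255,240:295]=1
q=P[b&(abs(P[...,2]-.036)<.005)];print("block",q.min(0),q.max(0))
E
python3 - <<'E'
import cv2,numpy as np
a=cv2.imread('pics/scene0.png');b=cv2.imread('pics/side0.png')
A=cv2.resize(a[195:240,310:370],(400,300),interpolation=cv2.INTER_CUBIC);B=cv2.resize(b[220:265,250:310],(400,300),interpolation=cv2.INTER_CUBIC)
C=cv2.resize(a[250:330,235:345],(400,290),interpolation=cv2.INTER_CUBIC);D=cv2.resize(b[135:185,215:285],(400,290),interpolation=cv2.INTER_CUBIC)
cv2.imwrite('pics/c2.png',np.vstack([np.hstack([A,B]),np.hstack([C,D])]))
E
```

```text
grip ((436.653564453125, -97.82078552246094), (30.8411922454834, 104.72598266601562), 5.562601566314697) [ 0.42959352 -0.0906722   0.02330294] [ 0.44370836 -0.04814887  0.03061651]
[(294, np.int64(287), 16), (295, np.int64(286), 20), (296, np.int64(286), 19), (297, np.int64(285), 18), (298, np.int64(284), 20), (299, np.int64(284), 19), (300, np.int64(283), 16), (301, np.int64(282), 18), (302, np.int64(282), 18), (303, np.int64(281), 16), (304, np.int64(281), 17), (305, np.int64(280), 18), (306, np.int64(279), 17), (307, np.int64(279), 17), (308, np.int64(278), 20), (309, np.int64(277), 16), (310, np.int64(277), 17), (311, np.int64(276), 18), (312, np.int64(275), 21), (313, np.int64(275), 24), (314, np.int64(274), 24), (315, np.int64(273), 22), (316, np.int64(273), 18), (317, np.int64(272), 21), (318, np.int64(272), 19), (319, np.int64(271), 16), (320, np.int64(270), 19), (321, np.int64(270), 21), (322, np.int64(269), 22), (323, np.int64(268), 23), (324, np.int64(268), 24), (325, np.int64(267), 21), (326, np.int64(266), 23), (327, np.int64(266), 26), (328, np.int64(265), 27), (329, np
[... 447 characters left out ...]
4 178 [ 0.5558 -0.3621] [ 0.539 -0.377  0.024] [ 0.576 -0.351  0.05 ] [[556.6, -361.7], [40.0, 10.8], np.float64(32.8)]
0.05 73 [ 0.556  -0.3643] [ 0.54  -0.376  0.05 ] [ 0.574 -0.354  0.058] [[557.7, -364.4], [37.0, 10.3], np.float64(24.4)]
side 234
0.014 87 [ 0.5574 -0.377 ] [ 0.534 -0.392  0.014] [ 0.581 -0.348  0.023] [[556.6, -373.0], [39.1, 41.5], np.float64(64.0)]
0.024 77 [ 0.5565 -0.3738] [ 0.54  -0.393  0.024] [ 0.578 -0.364  0.05 ] [[558.7, -371.0], [36.5, 25.7], np.float64(43.8)]
0.05 47 [ 0.5565 -0.3715] [ 0.539 -0.381  0.05 ] [ 0.578 -0.361  0.06 ] [[557.8, -370.3], [40.6, 11.5], np.float64(27.4)]
block [ 0.56250518 -0.24790115  0.03102828] [ 0.63886244 -0.18186843  0.03817701]
```

View pics/c2.png

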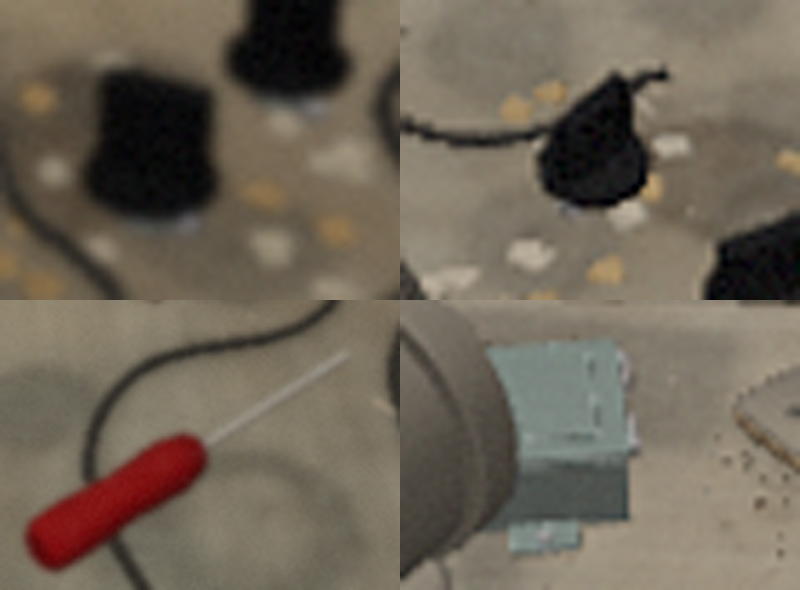

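```bash
cat >> h.py <<'E'
from scipy.spatial.transform import Rotation as Rn
def plan(x,y,z,ty):
    "tool shift (cm) and yaw (deg) from the measured pose to TCP x,y,z with tool y axis at angle ty (deg)"
    o=status.get_obs(); R=Rn.from_rotvec(o["orientation"]).as_matrix(); d=R.T@(np.array([x,y,z])-o["tcp_pos"])*100
    now=np.degrees(np.arctan2(R[1,1],R[0,1])); yaw=(now-ty+180)%360-180
    print("clock",round(o["clock"],2),"tcp",o["tcp_pos"].round(4),"toolz",R[:,2].round(3),"ty",now.round(2),"F",o["contact_force"].round(1),"grip",round(o["grip_width"],4),round(o["gripper_force"],1),"j",o["joints"].round(2))
    print("  dx dy dz",d.round(2),"yaw",round(yaw,1))
E
echo ok
```

```text
ok
```

>>> send_rows(
  steps=[
    {"dx": 4, "dy": -4.4, "yaw": -10},
    {"dx": 8, "dy": -8.8, "yaw": -20},
    {"dx": 12, "dy": -13.2, "yaw": -30},
    {"dx": 16, "dy": -17.6, "yaw": -40},
    {"dx": 20, "dy": -22, "yaw": -50, "gripper": 0.6},
  ],
)

```text
validation failed for argument at $.st...
```

```bash
python3 -c "
from h import *
plan(.4392,-.130,.10,5.1)"
```

```text
clock 0.1 tcp [ 0.2933 -0.6074  0.2554] toolz [-0.001  0.001 -1.   ] ty -64.23 F [ 0.2  0.6 -0.8] grip 0.0853 0.0 j [ 1.01  0.48  0.02  1.56 -0.01  1.11 -0.08]
  dx dy dz [ 33.9  -36.62  15.6 ] yaw -69.3
```

>>> send_rows(
  steps=[
    {"dx": 4, "dy": -4.4, "dz": 0, "yaw": -10, "gripper": 1},
    {"dx": 8, "dy": -8.8, "dz": 0, "yaw": -20, "gripper": 1},
    {"dx": 12, "dy": -13.2, "dz": 0, "yaw": -30, "gripper": 1},
    {"dx": 16, "dy": -17.6, "dz": 0, "yaw": -40, "gripper": 1},
    {"dx": 20, "dy": -22, "dz": 0, "yaw": -50, "gripper": 0.7},
  ],
)

```text
clock: 0.72
tcp_pos: [0.3781, -0.3208, 0.2562]
orientation: [-2.474, -1.936, 0.0]
contact_force: [1.2, -0.1, -0.2]
grip_width: 0.0696
gripper_force: 0.0
```

```bash
python3 -c "
from h import *
plan(.4392,-.130,.10,5.1)"
```

```text
clock 0.72 tcp [ 0.3781 -0.3208  0.2562] toolz [-0. -0. -1.] ty -13.9 F [ 1.2 -0.1 -0.2] grip 0.0696 0.0 j [ 0.81  0.2  -0.27  1.96  0.06  0.99  0.27]
  dx dy dz [19.99  1.35 15.61] yaw -19.0
```

>>> send_rows(
  steps=[
    {"dx": 4.5, "dy": 0.3, "dz": 1, "yaw": -6, "gripper": 0.7},
    {"dx": 9, "dy": 0.6, "dz": 3, "yaw": -12, "gripper": 0.7},
    {"dx": 13.5, "dy": 0.9, "dz": 6, "yaw": -19, "gripper": 0.7},
    {"dx": 18, "dy": 1.2, "dz": 10, "yaw": -19, "gripper": 0.7},
    {"dx": 20, "dy": 1.4, "dz": 14, "yaw": -19, "gripper": 0.7},
  ],
)

```text
clock: 1.35
tcp_pos: [0.4414, -0.1299, 0.1154]
orientation: [2.123, 2.315, 0.002]
contact_force: [0.3, -0.4, -0.0]
grip_width: 0.06
gripper_force: 0.0
```

```bash
python3 -c "
from h import *
plan(.4392,-.130,.029,5.1)
f=imaging.grab_frame('wrist');cv2.imwrite('pics/w1.png',f['color'][:,:,::-1]);np.savez('w1.npz',**f)
H=hsv(f);red=(((H[...,0]<8)|(H[...,0]>172))&(H[...,1]>150)&(H[...,2]>60));red=cv2.morphologyEx(red.astype(np.uint8),cv2.MORPH_OPEN,np.ones((5,5)))
r=cv2.minAreaRect((onplane(f,np.argwhere(red>0)[:,::-1],.016)[:,:2]*1000).astype(np.float32));print(red.sum(),r)
print((-f['R'].T@f['t']).round(3))
"
```

```text
clock 1.35 tcp [ 0.4414 -0.1299  0.1154] toolz [ 0.001  0.001 -1.   ] ty 4.94 F [ 0.3 -0.4 -0. ] grip 0.06 0.0 j [ 0.5   0.36 -0.41  2.16  0.23  0.66  0.02]
  dx dy dz [-0.   -0.23  8.64] yaw -0.2
4933 ((436.1603088378906, -100.18203735351562), (26.86163330078125, 100.24717712402344), 4.917491912841797)
[ 0.434 -0.046  0.233]
```

View pics/w1.png

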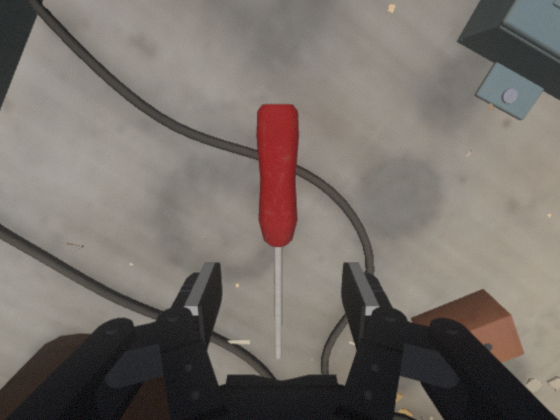

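>>> send_rows(
  steps=[
    {"dx": 0, "dy": -0.25, "dz": 4, "yaw": 0, "gripper": 0.7},
    {"dx": 0, "dy": -0.25, "dz": 7, "yaw": 0, "gripper": 0.7},
    {"dx": 0, "dy": -0.25, "dz": 8.6, "yaw": 0, "gripper": 0.7},
    {"dx": 0, "dy": -0.25, "dz": 8.6, "yaw": 0, "gripper": 0.7},
    {"dx": 0, "dy": -0.25, "dz": 8.6, "yaw": 0, "gripper": 0},
  ],
  force=80,
)

```text
clock: 2.02
tcp_pos: [0.4389, -0.1329, 0.0312]
orientation: [2.126, 2.311, 0.001]
contact_force: [0.4, -0.3, 0.2]
grip_width: 0.0427
gripper_force: 0.0
```

>>> send_rows(
  steps=[
    {"dx": 0, "dy": 0, "dz": 0, "yaw": 0, "gripper": 0},
    {"dx": 0, "dy": 0, "dz": 0, "yaw": 0, "gripper": 0},
    {"dx": 0, "dy": 0, "dz": 0, "yaw": 0, "gripper": 0},
    {"dx": 0, "dy": 0, "dz": 0, "yaw": 0, "gripper": 0},
    {"dx": 0, "dy": 0, "dz": 0, "yaw": 0, "gripper": 0},
  ],
)

```text
clock: 2.65
tcp_pos: [0.4391, -0.1329, 0.0317]
orientation: [2.126, 2.31, 0.001]
contact_force: [-1.3, 0.5, 6.2]
grip_width: 0.0269
gripper_force: 79.1
```

>>> send_rows(
  steps=[
    {"dx": 0, "dy": 0, "dz": -3, "yaw": 0, "gripper": 0},
    {"dx": 1, "dy": 0, "dz": -7, "yaw": -5, "gripper": 0},
    {"dx": 4.5, "dy": 0, "dz": -9, "yaw": -15, "gripper": 0},
    {"dx": 9, "dy": 0, "dz": -9, "yaw": -25, "gripper": 0},
    {"dx": 13.5, "dy": 0, "dz": -9, "yaw": -35, "gripper": 0},
  ],
)

```text
clock: 3.28
tcp_pos: [0.4273, 0.0028, 0.1215]
orientation: [1.326, 2.845, 0.001]
contact_force: [1.5, 0.4, -1.7]
grip_width: 0.0271
gripper_force: 78.9
```

```bash
python3 -c "
from h import *
plan(.454,.14,.125,70.1)"
```

```text
clock 3.27 tcp [0.4273 0.0028 0.1215] toolz [ 0.003 -0.001 -1.   ] ty 40.03 F [ 1.5  0.4 -1.7] grip 0.0271 78.9 j [ 0.38  0.34 -0.62  2.21  0.31  0.67  0.25]
  dx dy dz [ 8.79 10.87 -0.35] yaw -30.1
```

>>> send_rows(
  steps=[
    {"dx": 2.2, "dy": 2.7, "dz": -0.3, "yaw": -8, "gripper": 0},
    {"dx": 4.4, "dy": 5.4, "dz": -0.3, "yaw": -16, "gripper": 0},
    {"dx": 6.6, "dy": 8.1, "dz": -0.3, "yaw": -24, "gripper": 0},
    {"dx": 8.8, "dy": 10.9, "dz": -0.3, "yaw": -30, "gripper": 0},
    {"dx": 8.8, "dy": 10.9, "dz": -0.3, "yaw": -30, "gripper": 0},
  ],
)

```text
clock: 3.9
tcp_pos: [0.4551, 0.1424, 0.1244]
orientation: [0.544, 3.092, 0.004]
contact_force: [-0.5, -0.6, -0.3]
grip_width: 0.0268
gripper_force: 79.0
```

```bash
python3 -c "
from h import *
plan(.454,.14,.0547,70.1)
for n in('wrist','scene'):
    f=imaging.grab_frame(n);cv2.imwrite('pics/%s2.png'%n,f['color'][:,:,::-1]);np.savez(n+'2.npz',**f)
a=cv2.imread('pics/wrist2.png');b=cv2.imread('pics/scene2.png')
cv2.imwrite('pics/m2.png',np.hstack([cv2.resize(a,(400,300)),cv2.resize(b[150:375,60:360],(400,300))]))
"
```

```text
clock 3.9 tcp [0.4551 0.1424 0.1244] toolz [ 0.002  0.002 -1.   ] ty 70.03 F [-0.5 -0.6 -0.3] grip 0.0268 79.0 j [ 0.18  0.44 -0.74  2.1   0.43  0.76  0.39]
  dx dy dz [ 0.03 -0.28  6.97] yaw -0.1
```

View pics/m2.png

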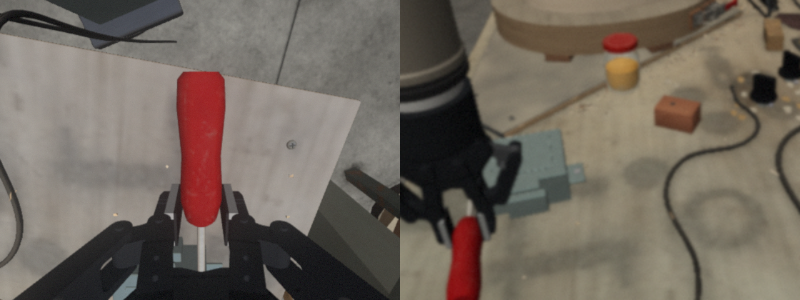

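```bash
python3 -c "
from h import *
f=dict(np.load('wrist2.npz'));P=cloud(f);H=hsv(f)
m=(((H[...,0]<8)|(H[...,0]>172))&(H[...,1]>150)&(H[...,2]>60)&(f['depth']>0))
q=P[m];t=np.array([.4551,.1424,.1244]);a=np.radians(-19.97);xh=np.array([np.cos(a),np.sin(a),0]);yh=np.array([-np.sin(a),np.cos(a),0])
s=(q-t)@xh;l=(q-t)@yh
for k in np.arange(-.09,.03,.01):
    i=(s>k)&(s<k+.01)
    if i.sum()>20:print(k.round(2),i.sum(),'top',np.percentile(q[i,2],95).round(4),'lat',l[i].min().round(4),l[i].max().round(4))
print(s.min(),s.max())
# rod
V=f['color'];m=(P[...,2]>.09)&(P[...,2]<.13)&~m&(abs((P-t)@yh)<.006)&((P-t)@xh>.02)&((P-t)@xh<.13)
q=P[m];print(m.sum(),q[:,2].max() if m.any() else 0)
for k in np.arange(.02,.13,.01):
    s=(q-t)@xh;i=(s>k)&(s<k+.01)
    if i.sum()>5:print('rod',k.round(2),i.sum(),np.median(q[i,2]).round(4),((q[i]-t)@yh).mean().round(4))
"
```

```text
-0.09 554 top 0.1194 lat -0.0117 0.0118
-0.08 1775 top 0.1209 lat -0.013 0.0128
-0.07 1706 top 0.1214 lat -0.0136 0.0136
-0.06 1483 top 0.1208 lat -0.0134 0.0132
-0.05 1304 top 0.1203 lat -0.0126 0.0127
-0.04 1167 top 0.1197 lat -0.0119 0.0119
-0.03 1195 top 0.1202 lat -0.0124 0.0121
-0.02 1197 top 0.1208 lat -0.0131 0.0135
-0.01 1043 top 0.1213 lat -0.0133 0.0137
-0.0 688 top 0.12 lat -0.0134 0.0128
0.01 119 top 0.1183 lat -0.0087 0.009
-0.08365036250642988 0.015010908170732242
711 0.11136553220931517
rod 0.02 187 0.1094 0.0002
rod 0.03 186 0.1092 0.0002
rod 0.04 181 0.1093 0.0002
rod 0.05 154 0.1092 0.0002
```

>>> send_rows(
  steps=[
    {"dx": 0.4, "dy": 0, "dz": 3, "yaw": 0, "gripper": 0},
    {"dx": 0.4, "dy": 0, "dz": 6, "yaw": 0, "gripper": 0},
    {"dx": 0.4, "dy": 0, "dz": 6.95, "yaw": 0, "gripper": 0},
    {"dx": 0.4, "dy": 0, "dz": 6.95, "yaw": 0, "gripper": 0},
    {"dx": 0.4, "dy": 0, "dz": 6.95, "yaw": 0, "gripper": 0},
  ],
)

```text
clock: 4.62
tcp_pos: [0.4514, 0.1407, 0.0548]
orientation: [0.553, 3.091, 0.001]
contact_force: [0.9, 0.4, -1.2]
grip_width: 0.0269
gripper_force: 79.1
```

```bash
cat >> h.py <<'E'
BO=np.array([.6095,.036]);BA=np.radians(-19.9)
def boxpose(s=.123):
    "tip of the blade in box axes (mm)"
    o=status.get_obs();x=np.array([np.cos(BA),np.sin(BA)]);y=np.array([-x[1],x[0]]);R=Rn.from_rotvec(o["orientation"]).as_matrix()
    p=o["tcp_pos"];tip=p[:2]-R[:2,0]*s-BO; print("clock",round(o["clock"],2),"tip box",(tip@x*1000).round(1),(tip@y*1000).round(1),"rod z",((p[2]-.018)*1000).round(1),"F",o["contact_force"].round(1),"M",o["moment"].round(2))
E
python3 -c "
from h import *
boxpose()
f=imaging.grab_frame('scene');cv2.imwrite('pics/s3.png',f['color'][:,:,::-1])
g=imaging.grab_frame('side')
cv2.imwrite('pics/m3.png',np.hstack([cv2.resize(f['color'][200:350,60:260,::-1],(400,300)),cv2.resize(g['color'][120:195,200:300,::-1],(400,300))]))
"
```

```text
clock 4.62 tip box -61.3 43.8 rod z 36.8 F [ 0.9  0.4 -1.2] M [-0.06 -0.01 -0.02]
```

View pics/m3.png

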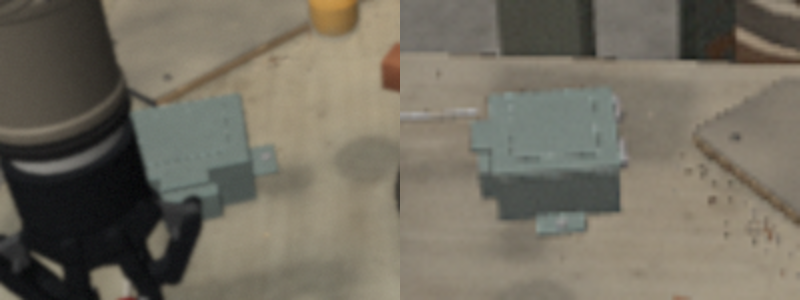

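>>> send_rows(
  steps=[
    {"dx": 0, "dy": -2.2, "dz": 0, "yaw": 0, "gripper": 0},
    {"dx": 0, "dy": -4.4, "dz": 0, "yaw": 0, "gripper": 0},
    {"dx": -0.3, "dy": -4.4, "dz": 0, "yaw": 0, "gripper": 0},
    {"dx": -0.7, "dy": -4.4, "dz": 0, "yaw": 0, "gripper": 0},
    {"dx": -0.7, "dy": -4.4, "dz": 0, "yaw": 0, "gripper": 0},
  ],
)

```text
clock: 5.35
tcp_pos: [0.4431, 0.098, 0.0541]
orientation: [0.551, 3.092, 0.002]
contact_force: [0.8, 0.2, -0.9]
grip_width: 0.0269
gripper_force: 79.1
```

```bash
python3 -c "
from h import *
boxpose()
for d in (20,40,60,75,90,100,105):
    t=np.radians(d);r=106;c=np.array([52,44])+r*np.array([-np.cos(t),np.sin(t)]);print(d,'tip x,top z',c.round(1),'(for square tip: rod centre z',(c[1]-3).round(1),')')
"
```

```text
clock 5.35 tip box -54.5 1.0 rod z 36.1 F [ 0.8  0.2 -0.9] M [-0.01 -0.01  0.02]
20 tip x,top z [-47.6  80.3] (for square tip: rod centre z 77.3 )
40 tip x,top z [-29.2 112.1] (for square tip: rod centre z 109.1 )
60 tip x,top z [ -1.  135.8] (for square tip: rod centre z 132.8 )
75 tip x,top z [ 24.6 146.4] (for square tip: rod centre z 143.4 )
90 tip x,top z [ 52. 150.] (for square tip: rod centre z 147.0 )
100 tip x,top z [ 70.4 148.4] (for square tip: rod centre z 145.4 )
105 tip x,top z [ 79.4 146.4] (for square tip: rod centre z 143.4 )
```

>>> send_rows(
  steps=[
    {"dx": 0, "dy": 0, "dz": -1.2, "yaw": 0, "gripper": 0},
    {"dx": -0.35, "dy": 0, "dz": -2.7, "yaw": 0, "gripper": 0},
    {"dx": -1.15, "dy": 0, "dz": -4.7, "yaw": 0, "gripper": 0},
    {"dx": -2.4, "dy": 0, "dz": -6.5, "yaw": 0, "gripper": 0},
    {"dx": -3.7, "dy": 0, "dz": -7.7, "yaw": 0, "gripper": 0},
  ],
)

```text
clock: 5.98
tcp_pos: [0.4775, 0.0843, 0.1325]
orientation: [0.551, 3.092, 0.001]
contact_force: [-0.7, 0.3, -1.2]
grip_width: 0.027
gripper_force: 79.0
```

```bash
python3 -c "
from h import *
boxpose()
f=imaging.grab_frame('scene')
g=imaging.grab_frame('side')
P=cloud(g);x=np.array([np.cos(BA),np.sin(BA)]);y=np.array([-x[1],x[0]])
b=(P[...,:2]-BO)@x*1000;l=(P[...,:2]-BO)@y*1000
m=(abs(l)<50)&(b>-75)&(b<130)&(P[...,2]>.055)&(P[...,2]<.2);q=np.c_[b[m],P[m][:,2]*1000];print(m.sum());print(q[::max(1,len(q)//25)].round().tolist())
cv2.imwrite('pics/m4.png',np.hstack([cv2.resize(f['color'][150:350,60:327,::-1],(400,300)),cv2.resize(g['color'][100:195,190:317,::-1],(400,300))]))
"
```

```text
clock 5.97 tip box -17.6 -0.2 rod z 114.5 F [-0.7  0.3 -1.2] M [0.17 0.09 0.07]
413
[[-12.0, 124.0], [-10.0, 123.0], [-20.0, 130.0], [-8.0, 120.0], [5.0, 113.0], [11.0, 105.0], [-2.0, 111.0], [-53.0, 118.0], [-3.0, 112.0], [-57.0, 117.0], [27.0, 86.0], [34.0, 76.0], [33.0, 77.0], [26.0, 87.0], [22.0, 88.0], [8.0, 105.0], [1.0, 115.0], [-2.0, 112.0], [1.0, 108.0], [1.0, 109.0], [55.0, 55.0], [16.0, 97.0], [26.0, 85.0], [46.0, 63.0], [38.0, 74.0], [41.0, 69.0]]
```

View pics/m4.png

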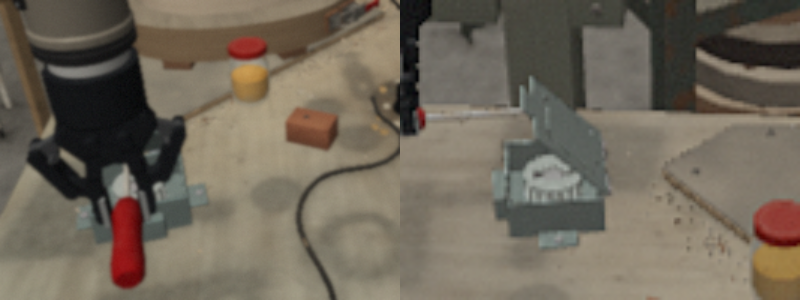

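>>> send_rows(
  steps=[
    {"dx": -1.8, "dy": 0, "dz": -1.0, "yaw": 0, "gripper": 0},
    {"dx": -3.7, "dy": 0, "dz": -1.6, "yaw": 0, "gripper": 0},
    {"dx": -5.7, "dy": 0, "dz": -1.8, "yaw": 0, "gripper": 0},
    {"dx": -7.6, "dy": 0, "dz": -1.8, "yaw": 0, "gripper": 0},
    {"dx": -8.9, "dy": 0, "dz": -1.8, "yaw": 0, "gripper": 0},
  ],
)

```text
clock: 6.7
tcp_pos: [0.5605, 0.0531, 0.1483]
orientation: [-0.552, -3.092, 0.0]
contact_force: [-1.0, 1.5, -1.4]
grip_width: 0.027
gripper_force: 79.1
```

>>> send_rows(
  steps=[
    {"dx": -0.5, "dy": 0, "dz": 0, "yaw": 0, "gripper": 0},
    {"dx": -0.5, "dy": 0, "dz": 0, "yaw": 0, "gripper": 0},
    {"dx": -0.5, "dy": 0, "dz": 0, "yaw": 0, "gripper": 0},
    {"dx": 2, "dy": 0, "dz": 0, "yaw": 0, "gripper": 0},
    {"dx": 6, "dy": 0, "dz": 0, "yaw": 0, "gripper": 0},
  ],
)

```text
clock: 7.32
tcp_pos: [0.5037, 0.0745, 0.1489]
orientation: [0.553, 3.092, 0.001]
contact_force: [0.8, 0.6, -1.5]
grip_width: 0.0271
gripper_force: 79.1
```

```bash
python3 -c "
from h import *
boxpose()
g=imaging.grab_frame('side');np.savez('side5.npz',**g)
P=cloud(g);x=np.array([np.cos(BA),np.sin(BA)]);y=np.array([-x[1],x[0]])
b=(P[...,:2]-BO)@x*1000;l=(P[...,:2]-BO)@y*1000
m=(abs(l)<50)&(b>-75)&(b<160)&(P[...,2]>.055)&(P[...,2]<.2);q=np.c_[b[m],P[m][:,2]*1000];print(m.sum());print(q[::max(1,len(q)//25)].round().tolist())
plan(.437,-.09,.125,0)
"
```

```text
clock 7.33 tip box 10.4 -0.7 rod z 130.9 F [ 0.8  0.6 -1.5] M [ 0.02 -0.03  0.01]
443
[[118.0, 130.0], [127.0, 141.0], [123.0, 137.0], [108.0, 121.0], [116.0, 130.0], [5.0, 137.0], [-74.0, 138.0], [-21.0, 131.0], [107.0, 116.0], [-43.0, 131.0], [87.0, 89.0], [92.0, 97.0], [97.0, 103.0], [102.0, 112.0], [102.0, 109.0], [99.0, 100.0], [96.0, 98.0], [92.0, 97.0], [91.0, 97.0], [91.0, 98.0], [93.0, 100.0], [101.0, 106.0], [73.0, 67.0], [86.0, 90.0], [85.0, 87.0], [73.0, 68.0], [65.0, 58.0]]
clock 7.38 tcp [0.4974 0.0767 0.1483] toolz [-0.005 -0.001 -1.   ] ty 70.0 F [-7.2  0.7 -2.2] grip 0.0271 79.1 j [ 0.34  0.44 -0.75  2.02  0.4   0.84  0.58]
  dx dy dz [ -0.03 -17.72   2.37] yaw 70.0
```

>>> send_rows(
  steps=[
    {"dx": 4, "dy": -1, "dz": 0, "yaw": 5, "gripper": 0},
    {"dx": 5, "dy": -5, "dz": 0, "yaw": 15, "gripper": 0},
    {"dx": 3.5, "dy": -9, "dz": 0, "yaw": 25, "gripper": 0},
    {"dx": 2, "dy": -12, "dz": 3, "yaw": 30, "gripper": 0},
    {"dx": 1.7, "dy": -12, "dz": 6, "yaw": 30, "gripper": 0},
  ],
)

```text
clock: 8.0
tcp_pos: [0.4466, -0.0355, 0.0885]
orientation: [1.34, 2.839, -0.002]
contact_force: [0.5, 0.6, -1.5]
grip_width: 0.0273
gripper_force: 79.2
```

```bash
python3 -c "
from h import *
plan(.44,-.03,.0325,40)
"
```

```text
clock 8.0 tcp [ 0.4466 -0.0355  0.0885] toolz [ 0.001 -0.002 -1.   ] ty 39.47 F [ 0.5  0.6 -1.5] grip 0.0273 79.2 j [ 0.42  0.43 -0.57  2.19  0.4   0.63  0.26]
  dx dy dz [ 0.85 -0.16  5.6 ] yaw -0.5
```

>>> send_rows(
  steps=[
    {"dx": 0, "dy": 0, "dz": 2.5, "yaw": 0, "gripper": 0},
    {"dx": 0, "dy": 0, "dz": 4.5, "yaw": 0, "gripper": 0},
    {"dx": 0, "dy": 0, "dz": 5.3, "yaw": 0, "gripper": 0},
    {"dx": 0, "dy": 0, "dz": 5.6, "yaw": 0, "gripper": 0},
    {"dx": 0, "dy": 0, "dz": 5.6, "yaw": 0, "gripper": 0},
  ],
)

```text
clock: 8.62
tcp_pos: [0.4469, -0.0325, 0.0333]
orientation: [1.333, 2.844, 0.0]
contact_force: [-0.0, -0.4, -0.8]
grip_width: 0.0268
gripper_force: 79.1
```

>>> send_rows(
  steps=[
    {"dx": 0, "dy": 0, "dz": 0, "yaw": 0, "gripper": 0.6},
    {"dx": 0, "dy": 0, "dz": 0, "yaw": 0, "gripper": 0.6},
    {"dx": 0, "dy": 0, "dz": 0, "yaw": 0, "gripper": 0.6},
    {"dx": 0, "dy": 0, "dz": -1, "yaw": 0, "gripper": 0.6},
    {"dx": 0, "dy": 0, "dz": -5, "yaw": 0, "gripper": 0.6},
  ],
)

```text
clock: 9.25
tcp_pos: [0.4452, -0.0324, 0.0825]
orientation: [-1.331, -2.842, 0.002]
contact_force: [0.5, 0.5, 0.3]
grip_width: 0.0509
gripper_force: 0.0
```

>>> send_rows(
  steps=[
    {"dx": 0, "dy": 0, "dz": -5, "yaw": 0, "gripper": 0.6},
    {"dx": -2, "dy": -2, "dz": -9, "yaw": 10, "gripper": 0.6},
    {"dx": -5, "dy": -5, "dz": -10, "yaw": 20, "gripper": 0.6},
    {"dx": -8, "dy": -2, "dz": -10, "yaw": 20, "gripper": 0.6},
    {"dx": -8, "dy": -2, "dz": -10, "yaw": 20, "gripper": 0.6},
  ],
)

```text
clock: 9.88
tcp_pos: [0.4848, -0.1072, 0.184]
orientation: [1.807, 2.567, 0.004]
contact_force: [0.4, 0.5, -0.2]
grip_width: 0.0512
gripper_force: 0.0
```

```bash
python3 -c "
from h import *
plan(.557,-.367,.15,0)
f=imaging.grab_frame('wrist');cv2.imwrite('pics/w6.png',f['color'][:,:,::-1]);np.savez('w6.npz',**f)
f=imaging.grab_frame('scene');H=hsv(f);red=((H[...,0]<8)|(H[...,0]>172))&(H[...,1]>170)&(H[...,2]>60);P=cloud(f)
q=P[red&(f['depth']>0)&(P[...,2]<.06)&(P[...,0]<.6)&(P[...,2]>0)];print(q.mean(0),q.min(0),q.max(0))
"
```

```text
clock 9.88 tcp [ 0.4848 -0.1072  0.184 ] toolz [ 0.003  0.001 -1.   ] ty 19.72 F [ 0.4  0.5 -0.2] grip 0.0512 0.0 j [ 0.57  0.33 -0.56  2.02  0.23  0.85  0.22]
  dx dy dz [-26.89  -1.98   3.41] yaw 19.7
[ 0.41336781 -0.0172194   0.02389024] [ 0.32112145 -0.82466238  0.00372082] [0.45642245 0.03755464 0.03040391]
```

>>> send_rows(
  steps=[
    {"dx": -5.4, "dy": -0.4, "dz": 0.7, "yaw": 10, "gripper": 0.6},
    {"dx": -10.8, "dy": -0.8, "dz": 1.4, "yaw": 20, "gripper": 0.6},
    {"dx": -16.2, "dy": -1.2, "dz": 2, "yaw": 30, "gripper": 0.6},
    {"dx": -21.6, "dy": -1.6, "dz": 2.7, "yaw": 40, "gripper": 0.6},
    {"dx": -26.9, "dy": -2, "dz": 3, "yaw": 50, "gripper": 0.6},
  ],
)

```text
clock: 10.6
tcp_pos: [0.5538, -0.3673, 0.1524]
orientation: [-2.726, -1.558, 0.001]
contact_force: [1.2, -0.7, 0.0]
grip_width: 0.0517
gripper_force: 0.0
```

>>> send_rows(
  steps=[
    {"dx": 0, "dy": 0, "dz": 0, "yaw": 10, "gripper": 0.6},
    {"dx": 0, "dy": 0, "dz": 0, "yaw": 20, "gripper": 0.6},
    {"dx": 0, "dy": 0, "dz": 0, "yaw": 30, "gripper": 0.6},
    {"dx": 0, "dy": 0, "dz": 0, "yaw": 34, "gripper": 0.6},
    {"dx": 0, "dy": 0, "dz": 0, "yaw": 34, "gripper": 0.6},
  ],
)

```text
clock: 11.22
tcp_pos: [0.5539, -0.3657, 0.1528]
orientation: [-3.061, -0.703, 0.001]
contact_force: [0.4, -0.3, 0.4]
grip_width: 0.0511
gripper_force: 0.0
```

```bash
python3 -c "
from h import *
plan(.5577,-.3675,.05,-64)
f=imaging.grab_frame('wrist');cv2.imwrite('pics/w7.png',f['color'][:,:,::-1]);np.savez('w7.npz',**f)
P=cloud(f);m=(f['depth']>0)&(np.hypot(P[...,0]-.5577,P[...,1]+.3675)<.04)&(P[...,2]<.065)&(P[...,2]>.004)
for lo,hi in((.01,.023),(.025,.052),(.053,.06)):
    q=P[m&(P[...,2]>lo)&(P[...,2]<hi)]
    if len(q)>10:print(lo,len(q),cv2.minAreaRect((q[:,:2]*1000).astype(np.float32)),q.max(0))
"
```

```text
clock 11.22 tcp [ 0.5539 -0.3657  0.1528] toolz [-0.001  0.001 -1.   ] ty -64.13 F [ 0.4 -0.3  0.4] grip 0.0511 0.0 j [ 0.57  0.57 -0.11  1.67  0.08  0.92 -0.69]
  dx dy dz [ 0.26  0.34 10.28] yaw -0.1
0.01 1704 ((560.1821899414062, -367.3214111328125), (45.69146728515625, 47.392276763916016), 28.384254455566406) [ 0.58310467 -0.34379431  0.02249262]
0.025 156 ((560.9077758789062, -366.92547607421875), (36.40433120727539, 11.996429443359375), 22.99941635131836) [ 0.57876986 -0.35557626  0.05198504]
0.053 782 ((559.2725830078125, -367.7768249511719), (39.71390914916992, 11.794316291809082), 22.388967514038086) [ 0.57867495 -0.3556397   0.05715022]
```

View pics/w7.png

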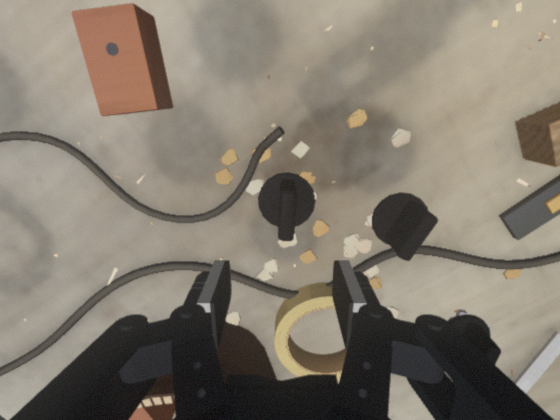

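>>> send_rows(
  steps=[
    {"dx": 0.4, "dy": 0.4, "dz": 3, "yaw": 3.5, "gripper": 0.6},
    {"dx": 0.4, "dy": 0.4, "dz": 6.5, "yaw": 3.5, "gripper": 0.6},
    {"dx": 0.4, "dy": 0.4, "dz": 9.4, "yaw": 3.5, "gripper": 0.6},
    {"dx": 0.4, "dy": 0.4, "dz": 10.4, "yaw": 3.5, "gripper": 0.6},
    {"dx": 0.4, "dy": 0.4, "dz": 10.4, "yaw": 3.5, "gripper": 0.6},
  ],
)

```text
clock: 11.9
tcp_pos: [0.5596, -0.3684, 0.0487]
orientation: [-3.081, -0.608, 0.001]
contact_force: [-0.3, -0.0, 0.8]
grip_width: 0.0508
gripper_force: 0.0
```

>>> send_rows(
  steps=[
    {"dx": 0, "dy": 0, "dz": 0, "yaw": 0, "gripper": 0},
    {"dx": 0, "dy": 0, "dz": 0, "yaw": 0, "gripper": 0},
    {"dx": 0, "dy": 0, "dz": 0, "yaw": 0, "gripper": 0},
    {"dx": 0, "dy": 0, "dz": 0, "yaw": 0, "gripper": 0},
    {"dx": 0, "dy": 0, "dz": 0, "yaw": 0, "gripper": 0},
  ],
  force=90,
)

```text
clock: 12.52
tcp_pos: [0.5606, -0.3689, 0.0501]
orientation: [3.081, 0.607, 0.002]
contact_force: [-0.3, 0.5, 6.2]
grip_width: 0.0109
gripper_force: 87.7
```

```bash
python3 -c "
from h import *
plan(.559,-.3675,.049,-67.6)"
```

```text
clock 12.53 tcp [ 0.5606 -0.3689  0.0501] toolz [ 0.002 -0.001 -1.   ] ty -67.72 F [-0.3  0.5  6.2] grip 0.0109 87.7 j [ 0.55  0.7  -0.09  1.7   0.09  0.74 -0.76]
  dx dy dz [-0.1  -0.19  0.11] yaw -0.1
```

>>> send_rows(
  steps=[
    {"dx": 0, "dy": 0, "dz": -4, "yaw": 0, "gripper": 0},
    {"dx": 0, "dy": 0, "dz": -9, "yaw": -8, "gripper": 0},
    {"dx": 2, "dy": -3.5, "dz": -12, "yaw": -18, "gripper": 0},
    {"dx": 4.5, "dy": -8, "dz": -12, "yaw": -28, "gripper": 0},
    {"dx": 7, "dy": -12.5, "dz": -12, "yaw": -38, "gripper": 0},
  ],
)

```text
clock: 13.15
tcp_pos: [0.5773, -0.2252, 0.1695]
orientation: [2.712, 1.584, 0.001]
contact_force: [1.4, 0.2, -1.8]
grip_width: 0.0105
gripper_force: 87.7
```

```bash
python3 -c "
from h import *
plan(.6095,.036,.17,70.1)"
```

```text
clock 13.15 tcp [ 0.5773 -0.2252  0.1695] toolz [ 0.001 -0.001 -1.   ] ty -29.44 F [ 1.4  0.2 -1.8] grip 0.0105 87.7 j [ 0.49  0.49 -0.29  1.76  0.17  0.91 -0.39]
  dx dy dz [ 24.33 -10.04  -0.06] yaw -99.5
```

>>> send_rows(
  steps=[
    {"dx": 4, "dy": -2.1, "dz": 0, "yaw": -3, "gripper": 0},
    {"dx": 8, "dy": -4.3, "dz": 0, "yaw": -6, "gripper": 0},
    {"dx": 12, "dy": -6.4, "dz": 0, "yaw": -9.5, "gripper": 0},
    {"dx": 16, "dy": -8.6, "dz": 0, "yaw": -9.5, "gripper": 0},
    {"dx": 16, "dy": -8.6, "dz": 0, "yaw": -9.5, "gripper": 0},
  ],
)

```text
clock: 13.78
tcp_pos: [0.5818, -0.0395, 0.1691]
orientation: [-2.569, -1.805, -0.003]
contact_force: [0.0, -1.3, -0.7]
grip_width: 0.0108
gripper_force: 87.7
```

```bash
python3 -c "
from h import *
plan(.6095,.036,.17,70.1)
f=imaging.grab_frame('wrist');cv2.imwrite('pics/w8.png',f['color'][:,:,::-1]);np.savez('w8.npz',**f)
print(proj(f,[.6095,.036,.04]),(-f['R'].T@f['t']).round(3))"
```

```text
clock 13.78 tcp [ 0.5818 -0.0395  0.1691] toolz [ 0.     0.002 -1.   ] ty -19.8 F [ 0.  -1.3 -0.7] grip 0.0108 87.7 j [ 0.26  0.45 -0.38  1.84  0.21  0.89 -0.56]
  dx dy dz [ 8.04  0.05 -0.08] yaw -89.9
[281.81214164 104.22151958] [0.61  0.04  0.286]
```

View pics/w8.png

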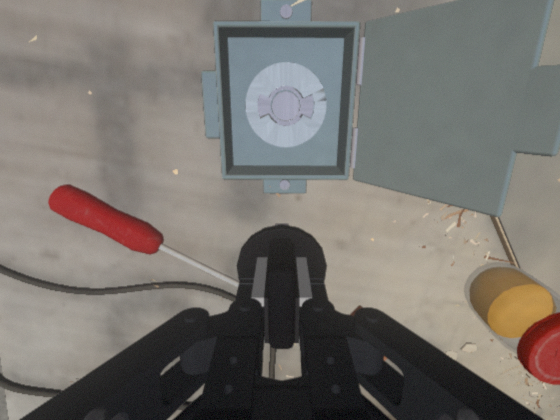

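```bash
python3 - <<'E'
from h import *
from scipy.optimize import least_squares
f=dict(np.load('w8.npz'));im=f['color'];g=cv2.cvtColor(im,cv2.COLOR_RGB2GRAY);P=cloud(f)
def circ(w): return least_squares(lambda p:np.hypot(w[:,0]-p[0],w[:,1]-p[1])-p[2],[*w.mean(0),30],loss='soft_l1').x
# socket: radial edge profiles from predicted centre
c0=np.array([286,105.]);
def rad(c0,r0,r1,sgn,angs):
    out=[]
    for a in angs:
        r=np.arange(r0,r1,.5);p=c0+np.c_[np.cos(a)*r,np.sin(a)*r]
        v=cv2.remap(g.astype(np.float32),p[:,0].astype(np.float32)[None],p[:,1].astype(np.float32)[None],1)[0]
        v=cv2.GaussianBlur(v[None],(9,1),1.5)[0];d=sgn*np.gradient(v);i=d.argmax();out.append([*p[i],d[i]])
    out=np.array(out);return out[out[:,2]>np.median(out[:,2])*.5,:2]
A=np.linspace(0,2*np.pi,90,False)
e=rad(c0,30,52,-1,A);w=onplane(f,e,.04)[:,:2]*1000;print("socket outer",circ(w).round(2),len(e))
# lug gap orientation: depth below the flange
R=np.radians(-19.9);xh=np.array([np.cos(R),np.sin(R)]);yh=np.array([-xh[1],xh[0]])
s=circ(w);
q=P[(np.hypot(P[...,0]*1000-s[0],P[...,1]*1000-s[1])<27)&(f['depth']>0)];print("z hist",np.histogram(q[:,2]*1000,bins=np.arange(26,46,2)))
lo=q[q[:,2]<.0375];rr=lo[:,:2]*1000-s[:2];k=rr[np.hypot(*rr.T)>16]
print("hole mean",lo[:,:2].mean(0)*1000); 
for sg in(1,-1):
    kk=k[sg*(k@xh)>0]
    if len(kk): print("gap",len(kk),(kk@xh).mean(),(kk@yh).mean(),(kk@yh).min(),(kk@yh).max(),(kk@xh).max())
# box outline: rim z=.044 dark/grey edges: use lid-free cloud at z .040-.048
m=(abs(P[...,2]-.044)<.003)&(np.hypot(P[...,0]-.6095,P[...,1]-.036)<.09);q=P[m][:,:2]-np.array(s[:2])/1000
q=q[(abs(q@xh)<.054)&(abs(q@yh)<.058)]
r=cv2.minAreaRect(((q*1000)).astype(np.float32));print("rim",len(q),r)
# plug disc
c1=np.array([281,268.]);e=rad(c1,30,55,1,np.radians(np.arange(185,356,3)))
o=status.get_obs();
for zt in(.155,.140,.135,.13):
    w=onplane(f,e,zt)[:,:2]*1000;print("plug disc at",zt,circ(w).round(2),len(e))
q=P[260:275,275:288];print("wing/disc z",np.median(P[240:250,255:262,2]),np.median(P[240:250,278:284,2]))
R_=Rn.from_rotvec(o["orientation"]).as_matrix()
np.save('c.npy',s)
# wing points
m=(P[...,2]>.120)&(P[...,2]<.21)&(g<50);m[:225]=0;m[262:]=0
q=P[m];b=(q-o['tcp_pos'])@R_*1000;h=np.round(b[:,2]);print("tool-frame z hist",np.histogram(b[:,2],bins=np.arange(-10,60,5)))
k=b[(b[:,2]<22)];print("wing tool x,y",np.percentile(k[:,0],[0,50,100]),np.percentile(k[:,1],[2,50,98]) if len(k) else 0)
k=b[(b[:,2]>22)];print("disc tool z",np.median(k[:,2]))
E
```

```text
socket outer [611.57  33.92  29.9 ] 87
z hist (array([   2,    3,    2,   20,  547,  212, 2087,  589,    1]), array([26, 28, 30, 32, 34, 36, 38, 40, 42, 44]))
hole mean [612.04251761  33.85835158]
gap 233 19.223081092983712 -0.8200707359063226 -16.161536922168384 9.132944398395438 23.882104952387966
gap 197 -18.88342170590917 -0.18667045222020776 -23.55195112370279 10.458234114659252 -0.6706479097181901
rim 4084 ((1.853048324584961, -0.6599273681640625), (110.09449768066406, 104.0589599609375), 70.09894561767578)
plug disc at 0.155 [585.39 -29.29  20.39] 57
plug disc at 0.14 [582.56 -37.16  22.72] 57
plug disc at 0.135 [581.62 -39.78  23.49] 57
plug disc at 0.13 [580.68 -42.41  24.27] 57
wing/disc z 0.13852088249682787 0.14976117995655558
tool-frame z hist (array([   0,    0,   52,  144,  116,  128,  106,  453, 1096,    0,    0,
          0,    0]), array([-10,  -5,   0,   5,  10,  15,  20,  25,  30,  35,  40,  45,  50,
        55]))
wing tool x,y [13.99720689 21.58993941 22.51327466] [-6.82161818 -1.28836011  4.58069469]
disc tool z 30.3278037907961
```

```bash
python3 - <<'E'
from h import *
f=dict(np.load('w8.npz'));P=cloud(f);g=cv2.cvtColor(f['color'],cv2.COLOR_RGB2GRAY)
o=status.get_obs();R=Rn.from_rotvec(o['orientation']).as_matrix()
b=(P-o['tcp_pos'])@R*1000
np.set_printoptions(linewidth=200,suppress=True)
for u in(248,262,281,300,314):
    print("col",u);print([(v,int(g[v,u]),*b[v,u].round(1).tolist()) for v in range(222,282,3)])
for xo in(-1.5,0,1.5):
    T=lambda p:proj(f,o['tcp_pos']+R@(np.array(p)/1000)).round(1).tolist()
    print(xo,"disc bottom front",T([24+xo,0,36]),"top front",T([24+xo,0,30]),"wing foot",T([20+xo,0,30]),"wing top",T([20+xo,0,-6]),"wing top y6",T([20+xo,6,-6]))
E
```

```text
col 248
[(222, 139, -26.2, -33.2, 169.9), (225, 144, -29.0, -33.2, 169.0), (228, 150, -32.8, -33.4, 170.6), (231, 151, -35.0, -33.3, 168.1), (234, 150, -39.1, -33.6, 170.3), (237, 139, -41.6, -33.5, 168.6), (240, 50, 18.6, -18.2, 31.1), (243, 46, 17.2, -18.2, 30.5), (246, 44, 15.4, -18.2, 30.6), (249, 44, 14.2, -18.2, 29.8), (252, 45, 12.3, -18.3, 30.0), (255, 46, 11.0, -18.2, 29.2), (258, 46, 8.4, -18.5, 30.9), (261, 48, 7.3, -18.4, 29.7), (264, 43, 5.6, -18.5, 29.6), (267, 43, 10.1, -17.2, 18.4), (270, 43, 9.9, -17.0, 15.9), (273, 43, 10.6, -16.6, 12.1), (276, 42, 10.5, -16.3, 9.7), (279, 48, 10.5, -16.1, 7.0)]
col 262
[(222, 141, -26.1, -19.5, 169.5), (225, 146, -29.0, -19.6, 168.9), (228, 109, -32.8, -19.7, 170.5), (231, 41, 23.5, -10.9, 31.3), (234, 53, 22.1, -10.9, 30.8), (237, 46, 20.5, -11.0, 30.8), (240, 47, 19.2, -10.9, 29.8), (243, 37, 16.9, -11.0, 31.1), (246, 48, 15.7, -11.0, 30.2), (249, 40, 14.3, -11.0, 29.6), (252, 42, 12.0, -11.1, 30.7), (255, 44, 10.5, -11.1, 30.3), (258, 93, 14.6, -10.4, 19.3), (261, 97, 14.4, -10.3, 16.5), (264, 95, 13.8, -10.2, 14.8), (267, 96, 1
[... 1607 characters left out ...]
, (252, 49, 12.6, 15.7, 29.7), (255, 43, 10.3, 15.9, 30.8), (258, 41, 9.2, 15.8, 29.6), (261, 44, 7.2, 16.0, 30.0), (264, 44, 4.7, 16.2, 31.4), (267, 44, 10.3, 14.7, 18.4), (270, 41, 10.1, 14.5, 15.8), (273, 43, 10.5, 14.1, 12.4), (276, 42, 10.2, 13.9, 10.1), (279, 45, 10.1, 13.7, 7.8)]
-1.5 disc bottom front [283.5, 229.3] top front [283.5, 234.0] wing foot [283.5, 241.2] wing top [284.2, 279.1] wing top y6 [299.1, 279.2]
0 disc bottom front [283.5, 226.7] top front [283.6, 231.2] wing foot [283.5, 238.5] wing top [284.2, 275.9] wing top y6 [299.2, 275.9]
1.5 disc bottom front [283.5, 224.0] top front [283.6, 228.5] wing foot [283.5, 235.8] wing top [284.3, 272.6] wing top y6 [299.3, 272.6]
```

```bash
python3 - <<'E'
from h import *
from scipy.optimize import least_squares
f=dict(np.load('w8.npz'));g=cv2.cvtColor(f['color'],cv2.COLOR_RGB2GRAY).astype(np.float32)
o=status.get_obs();R=Rn.from_rotvec(o['orientation']).as_matrix();p0=o['tcp_pos']
c=np.array([281,268.]);E=[]
for a in np.radians(np.arange(212,329,3)):
    r=np.arange(34,56,.25);p=(c+np.c_[np.cos(a)*r,np.sin(a)*r]).astype(np.float32)
    v=cv2.GaussianBlur(cv2.remap(g,p[:,:1].T.copy(),p[:,1:].T.copy(),1),(9,1),2)[0];E.append(p[np.gradient(v).argmax()])
E=np.array(E);print(E[::4].round(1).tolist())
w=onplane(f,E,p0[2]-.036)*1000
s=least_squares(lambda q:np.hypot(w[:,0]-q[0],w[:,1]-q[1])-24,[581,-40],loss='soft_l1');print(s.x,np.abs(s.fun).max(),np.sqrt((s.fun**2).mean()))
d=np.array([*s.x/1000,0])-np.array([*p0[:2],0]);print("plug in tool (mm)",(R.T@d*1000).round(2))
soc=np.load('c.npy')[:2]/1000; print("move TCP to", p0[:2]) 
sv=(R.T@np.array([*(soc-s.x/1000),0]))*100;print("socket-plug in tool axes cm",sv.round(3))
x=np.array([np.cos(BA),np.sin(BA)])
# wing direction: edges of end-face columns at several rows
for v in(244,250,256,262):
    row=g[v,262:305];print(v,[int(t) for t in row])
E
```

```text
[[243.3000030517578, 244.39999389648438], [249.1999969482422, 237.3000030517578], [256.5, 231.6999969482422], [264.5, 227.1999969482422], [273.5, 225.39999389648438], [282.6000061035156, 223.3000030517578], [291.5, 226.0], [300.29998779296875, 228.5], [308.3999938964844, 232.89999389648438], [315.29998779296875, 239.1999969482422]]
[581.17909185 -41.12552583] 0.7101025922852244 0.26496402315375667
plug in tool (mm) [ 1.23 -1.08  0.  ]
move TCP to [ 0.58177149 -0.04264819]
socket-plug in tool axes cm [8.092e+00 2.890e-01 3.000e-03]
244 [43, 44, 41, 44, 42, 43, 44, 43, 38, 37, 37, 35, 38, 39, 38, 39, 41, 42, 42, 37, 34, 40, 39, 36, 34, 37, 35, 42, 40, 37, 32, 37, 38, 47, 42, 48, 46, 45, 44, 47, 44, 44, 42]
250 [41, 40, 40, 43, 40, 42, 42, 37, 37, 36, 31, 33, 34, 41, 35, 35, 40, 36, 37, 34, 35, 37, 33, 39, 37, 41, 35, 36, 35, 38, 30, 37, 40, 43, 40, 41, 42, 44, 43, 45, 44, 42, 45]
256 [48, 48, 49, 50, 50, 48, 38, 38, 34, 35, 35, 29, 36, 33, 38, 34, 33, 36, 36, 36, 36, 30, 38, 31, 32, 37, 29, 34, 33, 34, 36, 37, 30, 45, 51, 53, 47, 51, 49, 51, 49, 49, 49]
262 [97, 94, 95, 90, 83, 53, 34, 37, 31, 37, 34, 38, 36, 28, 34, 36, 35, 37, 30, 33, 30, 32, 32, 32, 35, 34, 37, 33, 35, 31, 32, 30, 39, 45, 65, 90, 94, 95, 96, 98, 96, 93, 96]
```

```bash
python3 -c "
from h import *
plan(.6103,.0344,.169,70.1)"
```

```text
clock 13.82 tcp [ 0.5818 -0.0426  0.1689] toolz [-0.  0. -1.] ty -20.0 F [-0.8 -0.3 -1.2] grip 0.0104 87.7 j [ 0.26  0.45 -0.37  1.84  0.21  0.89 -0.56]
  dx dy dz [ 8.22  0.05 -0.01] yaw -90.1
```

>>> send_rows(
  steps=[
    {"dx": 2, "dy": 0, "dz": 0, "yaw": -10, "gripper": 0},
    {"dx": 4, "dy": 0, "dz": 0, "yaw": -20, "gripper": 0},
    {"dx": 6, "dy": 0, "dz": 0, "yaw": -30, "gripper": 0},
    {"dx": 8, "dy": 0, "dz": 0, "yaw": -40, "gripper": 0},
    {"dx": 8, "dy": 0, "dz": 0, "yaw": -50, "gripper": 0},
  ],
)

```text
clock: 14.45
tcp_pos: [0.61, 0.0306, 0.1687]
orientation: [1.568, 2.722, 0.001]
contact_force: [-0.2, -0.6, -1.6]
grip_width: 0.0105
gripper_force: 87.7
```

>>> send_rows(
  steps=[
    {"dx": 0, "dy": 0, "dz": 0, "yaw": -10, "gripper": 0},
    {"dx": 0, "dy": 0, "dz": 0, "yaw": -20, "gripper": 0},
    {"dx": 0, "dy": 0, "dz": 0, "yaw": -30, "gripper": 0},
    {"dx": 0, "dy": 0, "dz": 0, "yaw": -40, "gripper": 0},
    {"dx": 0, "dy": 0, "dz": 0, "yaw": -40, "gripper": 0},
  ],
)

```text
clock: 15.08
tcp_pos: [0.6096, 0.0283, 0.1683]
orientation: [-0.558, -3.091, 0.001]
contact_force: [-0.3, 0.5, -0.8]
grip_width: 0.0105
gripper_force: 87.7
```

```bash
python3 -c "
from h import *
imaging.grab_frame('wrist');imaging.grab_frame('wrist');plan(.6103,.0344,.169,70.1)"
```

```text
clock 15.18 tcp [0.6096 0.029  0.1686] toolz [-0. -0. -1.] ty 69.47 F [-0.3  0.2 -0.7] grip 0.0105 87.7 j [ 0.38  0.57 -0.73  1.76  0.45  0.99  0.69]
  dx dy dz [ 0.13  0.53 -0.04] yaw -0.6
```

>>> send_rows(
  steps=[
    {"dx": 0.13, "dy": 0.53, "dz": 2, "yaw": -0.6, "gripper": 0},
    {"dx": 0.13, "dy": 0.53, "dz": 4, "yaw": -0.6, "gripper": 0},
    {"dx": 0.13, "dy": 0.53, "dz": 5.5, "yaw": -0.6, "gripper": 0},
    {"dx": 0.13, "dy": 0.53, "dz": 5.8, "yaw": -0.6, "gripper": 0},
    {"dx": 0.13, "dy": 0.53, "dz": 5.8, "yaw": -0.6, "gripper": 0},
  ],
)

```text
clock: 15.8
tcp_pos: [0.6102, 0.0358, 0.1106]
orientation: [-0.536, -3.095, -0.0]
contact_force: [-0.3, -0.4, -0.3]
grip_width: 0.0108
gripper_force: 87.7
```

```bash
python3 -c "
from h import *
for i in range(4):
    f=imaging.grab_frame('wrist')
    plan(.6103,.0344,.099,70.1)
np.savez('w9.npz',**f)"
```

```text
clock 15.85 tcp [0.6105 0.0358 0.1111] toolz [ 0.001  0.    -1.   ] ty 70.37 F [ 0.3  0.3 -0.6] grip 0.0106 87.7 j [ 0.34  0.64 -0.69  1.79  0.51  0.89  0.65]
  dx dy dz [-0.03 -0.14  1.21] yaw 0.3
clock 15.9 tcp [0.6107 0.0358 0.1114] toolz [ 0.001  0.    -1.   ] ty 70.36 F [-1.3 -0.  -0.9] grip 0.0107 87.7 j [ 0.34  0.64 -0.69  1.79  0.51  0.89  0.65]
  dx dy dz [-0.01 -0.15  1.24] yaw 0.3
clock 15.95 tcp [0.6107 0.0358 0.1115] toolz [ 0.001  0.    -1.   ] ty 70.36 F [-0.6 -1.  -1. ] grip 0.0106 87.7 j [ 0.34  0.64 -0.69  1.79  0.51  0.89  0.65]
  dx dy dz [-0.01 -0.14  1.25] yaw 0.3
clock 16.0 tcp [0.6107 0.0357 0.1115] toolz [ 0.001  0.    -1.   ] ty 70.36 F [-0.1  0.6 -0.4] grip 0.0106 87.7 j [ 0.34  0.64 -0.69  1.79  0.51  0.89  0.65]
  dx dy dz [-0.01 -0.14  1.25] yaw 0.3
```

```bash
python3 - <<'E'
from h import *
from scipy.optimize import least_squares
f=dict(np.load('w9.npz'));g=cv2.cvtColor(f['color'],cv2.COLOR_RGB2GRAY).astype(np.float32)
o=status.get_obs();R=Rn.from_rotvec(o['orientation']).as_matrix();p0=o['tcp_pos']
def fit(C,z,rad,sgn,name):
    c=proj(f,[*C[:2],z]);px=np.linalg.norm(proj(f,np.array([*C[:2],z])+R[:,0]*rad)-c);E=[]
    for a in np.radians(np.arange(212,329,3)):
        r=np.arange(px*.82,px*1.18,.25);p=(c+np.c_[np.cos(a)*r,np.sin(a)*r]).astype(np.float32)
        v=cv2.GaussianBlur(cv2.remap(g,p[:,:1].T.copy(),p[:,1:].T.copy(),1),(9,1),2)[0];E.append(p[(sgn*np.gradient(v)).argmax()])
    w=onplane(f,np.array(E),z)[:,:2]*1000
    s=least_squares(lambda q:np.hypot(w[:,0]-q[0],w[:,1]-q[1])-rad*1000,C[:2]*1000,loss='soft_l1')
    d=np.array([*s.x/1000,p0[2]])-p0;print(name,c.round(),px.round(1),s.x.round(2),"rms",np.sqrt((s.fun**2).mean()).round(2),"med",np.median(abs(s.fun)).round(2),"tool xy mm",(R.T@d*1000)[:2].round(2));return s.x
fit(p0,p0[2]-.036,.024,1,"disc")
fit(np.array([.6116,.0339]),.04,.0299,-1,"socket")
E
```

```text
disc [281. 262.] 41.1 [612.36  35.27] rms 0.31 med 0.2 tool xy mm [-1.75  0.14]
socket [279. 237.] 44.1 [610.9   34.14] rms 0.73 med 0.18 tool xy mm [-0.76 -1.41]
```

>>> send_rows(
  steps=[
    {"dx": 0.05, "dy": -0.15, "dz": 0.3, "yaw": 0.3, "gripper": 0},
    {"dx": 0.05, "dy": -0.15, "dz": 1.2, "yaw": 0.3, "gripper": 0},
    {"dx": 0.05, "dy": -0.15, "dz": 1.8, "yaw": 0.3, "gripper": 0},
    {"dx": 0.05, "dy": -0.15, "dz": 2.2, "yaw": 0.3, "gripper": 0},
    {"dx": 0.05, "dy": -0.15, "dz": 2.4, "yaw": 0.3, "gripper": 0},
  ],
)

```text
clock: 16.62
tcp_pos: [0.6091, 0.0345, 0.0864]
orientation: [-0.543, -3.094, 0.0]
contact_force: [0.4, -0.2, -0.5]
grip_width: 0.011
gripper_force: 87.7
```

>>> send_rows(
  steps=[
    {"dx": 0, "dy": 0, "dz": 0.1, "yaw": 0, "gripper": 0},
    {"dx": 0, "dy": 0, "dz": 0.2, "yaw": 0, "gripper": 0},
    {"dx": 0, "dy": 0, "dz": 0.3, "yaw": 0, "gripper": 0},
    {"dx": 0, "dy": 0, "dz": 0.4, "yaw": 0, "gripper": 0},
    {"dx": 0, "dy": 0, "dz": 0.4, "yaw": 0, "gripper": 0},
  ],
)

```text
clock: 17.25
tcp_pos: [0.6092, 0.0345, 0.0829]
orientation: [-0.544, -3.094, 0.0]
contact_force: [-2.5, -0.6, 3.4]
grip_width: 0.0105
gripper_force: 88.3
```

```bash
python3 -c "
from h import *
plan(.6105,.0344,.076,70.1)
print(status.get_obs()['moment'])"
```

```text
clock 17.25 tcp [0.6092 0.0345 0.0829] toolz [-0. -0. -1.] ty 70.07 F [-2.5 -0.6  3.4] grip 0.0105 88.3 j [ 0.33  0.68 -0.67  1.81  0.54  0.85  0.62]
  dx dy dz [-0.13  0.04  0.69] yaw -0.0
[ 0.02917231  0.55426703 -0.02789596]
```

>>> send_rows(
  steps=[
    {"dx": 0, "dy": 0, "dz": 0.15, "yaw": 0, "gripper": 0},
    {"dx": 0, "dy": 0, "dz": 0.3, "yaw": 0, "gripper": 0},
    {"dx": 0, "dy": 0, "dz": 0.45, "yaw": 0, "gripper": 0},
    {"dx": 0, "dy": 0, "dz": 0.6, "yaw": 0, "gripper": 0},
    {"dx": 0, "dy": 0, "dz": 0.6, "yaw": 0, "gripper": 0},
  ],
)

```text
clock: 17.88
tcp_pos: [0.6093, 0.0345, 0.0769]
orientation: [0.544, 3.094, 0.0]
contact_force: [-3.2, -0.5, 5.4]
grip_width: 0.0107
gripper_force: 88.7
```

```bash
python3 -c "
from h import *
plan(.6105,.0344,.076,70.1)
print(status.get_obs()['moment'])"
```

```text
clock 17.88 tcp [0.6093 0.0345 0.0769] toolz [ 0.  0. -1.] ty 70.07 F [-3.2 -0.5  5.4] grip 0.0107 88.7 j [ 0.33  0.68 -0.66  1.81  0.55  0.84  0.61]
  dx dy dz [-0.12  0.03  0.09] yaw -0.0
[-0.09129312  0.68037007  0.02380711]
```

>>> send_rows(
  steps=[
    {"dx": 0.03, "dy": 0, "dz": 0.12, "yaw": 0, "gripper": 0},
    {"dx": 0.03, "dy": 0.02, "dz": 0.12, "yaw": 9, "gripper": 0},
    {"dx": 0.02, "dy": 0.05, "dz": 0.12, "yaw": 18, "gripper": 0},
    {"dx": 0.01, "dy": 0.07, "dz": 0.12, "yaw": 27, "gripper": 0},
    {"dx": 0, "dy": 0.09, "dz": 0.12, "yaw": 36, "gripper": 0},
  ],
  force=110,
)

```text
clock: 18.5
tcp_pos: [0.6104, 0.0355, 0.0762]
orientation: [1.479, 2.77, 0.002]
contact_force: [-1.5, -0.4, 5.9]
grip_width: 0.0103
gripper_force: 109.8
```

```bash
python3 -c "
from h import *
plan(.6105,.0344,.076,-17)
print(status.get_obs()['moment'])"
```

```text
clock 18.5 tcp [0.6104 0.0355 0.0762] toolz [ 0.002  0.    -1.   ] ty 33.81 F [-1.5 -0.4  5.9] grip 0.0103 109.8 j [ 0.22  0.65 -0.52  1.82  0.43  0.79  0.07]
  dx dy dz [-0.09 -0.05  0.02] yaw 50.8
[-0.09354286  0.36333328  0.13824892]
```

>>> send_rows(
  steps=[
    {"dx": 0, "dy": 0.03, "dz": 0.03, "yaw": 10, "gripper": 0},
    {"dx": -0.01, "dy": 0.05, "dz": 0.03, "yaw": 20, "gripper": 0},
    {"dx": -0.02, "dy": 0.07, "dz": 0.03, "yaw": 30, "gripper": 0},
    {"dx": -0.03, "dy": 0.1, "dz": 0.03, "yaw": 40, "gripper": 0},
    {"dx": -0.05, "dy": 0.11, "dz": 0.03, "yaw": 50, "gripper": 0},
  ],
)

```text
clock: 19.12
tcp_pos: [0.6119, 0.0357, 0.0762]
orientation: [2.511, 1.885, 0.003]
contact_force: [-1.2, 0.1, 7.4]
grip_width: 0.0103
gripper_force: 110.1
```

>>> send_rows(
  steps=[
    {"dx": 0, "dy": 0, "dz": 0, "yaw": 1.5, "gripper": 0},
    {"dx": 0, "dy": 0, "dz": 0, "yaw": 1.5, "gripper": 0},
    {"dx": 0, "dy": 0, "dz": 0, "yaw": 1.5, "gripper": 0},
    {"dx": 0, "dy": 0, "dz": 0, "yaw": 1.5, "gripper": 0},
    {"dx": 0, "dy": 0, "dz": 0, "yaw": 1.5, "gripper": 0},
  ],
)

```text
clock: 19.75
tcp_pos: [0.612, 0.0358, 0.0762]
orientation: [2.53, 1.86, 0.004]
contact_force: [-1.6, -0.0, 7.6]
grip_width: 0.0102
gripper_force: 109.7
```

```bash
python3 -c "
from h import *
plan(.6105,.0344,.076,-18)
print(status.get_obs()['moment'])
f=imaging.grab_frame('wrist');P=cloud(f);o=status.get_obs();R=Rn.from_rotvec(o['orientation']).as_matrix();b=(P-o['tcp_pos'])@R*1000
g=cv2.cvtColor(f['color'],cv2.COLOR_RGB2GRAY);m=(f['depth']>0)&(g<55)&(b[...,2]<24)&(b[...,2]>-4)&(abs(b[...,1])<7)&(b[...,0]>14)&(b[...,0]<26)
print('wing end',m.sum(),np.median(b[m],0));
for lo,hi in((14,19),(19,24)):
  pass
m2=(f['depth']>0)&(g<60)&(b[...,0]>10)&(b[...,0]<26)&(abs(b[...,1])<26)&(b[...,2]>24)&(b[...,2]<40);q=b[m2];print('disc',m2.sum(),np.median(q[:,2]),'tilt fit',np.linalg.lstsq(np.c_[q[:,:2],np.ones(len(q))],q[:,2],rcond=None)[0])
x=np.array([np.cos(BA),np.sin(BA)])
s=imaging.grab_frame('side');P=cloud(s);bb=(P[...,:2]-[.6116,.0339])@x*1000;l=(P[...,:2]-[.6116,.0339])@np.array([-x[1],x[0]])*1000
k=(abs(l)<45)&(bb>75)&(bb<150)&(P[...,2]>.08)&(P[...,2]<.2);print('lid pts',k.sum(),np.degrees(np.arctan2(P[k][:,2]*1000-44,bb[k]-52)).mean())
"
```

```text
clock 19.75 tcp [0.612  0.0358 0.0762] toolz [ 0.003  0.    -1.   ] ty -17.37 F [-1.6 -0.   7.6] grip 0.0102 109.7 j [ 0.06  0.61 -0.3   1.83  0.25  0.74 -0.68]
  dx dy dz [-0.17 -0.1   0.02] yaw 0.6
[-0.04282249  0.31789894  0.27484674]
wing end 839 [18.45681106 -0.18197767  6.94182847]
disc 1205 30.637145134914473 tilt fit [ 6.98567763e-03 -2.80032263e-03  3.03682020e+01]
lid pts 245 54.51127379019572
```

```bash
python3 -c "
from bench import workorder
print(workorder.hand_in())"
```

```text
the job is handed in; nothing more can be done
None
```

The job is handed in at about 20 s of the 64 s, though the hand-in returned no verdict: by my measurements the lid stands fully open at about 2.19 rad, the screwdriver is back on the bench clear of the box, and the plug is seated about 13–14 mm below the flange top, turned about 87° clockwise and still gripped at 110 N.

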